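# Turn the reed plate over in its frame and lock it

### The job

Using the wire handle, swing the cradle in the turning frame up and over so that the reed plate lies level with its reeds upward and the handle on the other side, and let go. Then lock it by turning the bar knob on the frame's sloping face clockwise to its stop, leaving the cradle level. Leave the comb, the feeler block and the punch where they lie.

Things in the scene. Friction and masses are not known exactly. Their poses are not given: they have to be found in the camera images.
- frame: turning frame screwed to the desk. Base 130 x 310 x 10 mm, two uprights (36 x 12 mm, 115 mm high) at its y = +95 and -95 mm; beyond the -y one a clamp block with a sloping face, 64 x 60 mm, middle at (0, -150, 95) mm, bearing the knob. Origin: on the desk, midway between the uprights; z up, y along the pivot axis, -x the handle's starting side, towards the robot within 0.35 rad.
- pivot (a point): middle of the cradle on its pivot axis, 95 mm above the desk; axes turn with the cradle and are the frame's at cradle = 0. The cradle is an aluminium frame 160 x 52 x 10 mm, balanced, with a wire handle. Beyond the frame, at 0.81 m or more ahead of the robot's base, a fixed brass hook rail 240 mm high with two files stands across the desk.
- cradle (a joint): angle of the cradle about its long axis, rad. 0: level, reeds down, handle on the frame's -x side; grows as the handle rises; 1.57 handle up; 3.14 level, reeds up, handle on +x. Starts -0.5 to 0.5; stops at -0.8 and 3.9; no detent. A stiff pivot (0.12 N m, 1.7 N at the handle) holds it wherever left, and the knob does not change that: locking is judged by the knob's angle.
- handle (a point): middle of the handle's grip bar: round steel, 10 mm thick, 84 mm long, parallel to the pivot axis and 72 mm from it, in the cradle's plane, on two arms 84 mm apart; 41 mm are open between bar and cradle. Axes as point pivot.
- knob_grip (a point): where to grip the lock knob: on its axis, 27 mm out from the sloping face. Knob: steel bar 44 mm long, 12 mm thick, 24 mm high (12 to 36 mm out from the face) on a 12 mm stem. Its z is the axis, outwards: it leans 35 degrees from vertical towards the frame's -y. Its x runs along the bar and turns with it.
- lock_knob (a joint): angle of the lock knob, rad: 0 fully open, grows clockwise seen from outside along its axis, 1.36 at the stop, locked. Friction 0.05 N m; stays where it is left. Starts between 0 and 0.25. At 0.68 the bar points straight up and down the slope.
- comb: loose ebony harmonica comb, 105 x 28 x 7 mm, lying flat; origin under its middle, x along its length. Bystander.
- feeler_block: loose stepped steel block, 50 x 30 mm, 32 mm high; origin under its middle. Bystander.
- punch: loose copper rivet punch lying down, 102 mm long, 16 mm thick, with a square collar; x along its length. Origin at desk level. Bystander.
- reed_plate (a point): stainless reed plate, 112 x 34 x 2 mm, fixed in the cradle and turning with it: one face plain with ten dark slots (upward at the start), the other (its own -z) with ten brass reeds and copper rivets. Point: its centre, on the pivot axis. Axes as point pivot.

How it is judged:
On the way, in this order (a step that is already met when the one before it is completed fails the run):
1. the cradle is turned over and level, reeds upward (within 0.1 rad), and let go (value of joint cradle between 3.04 and 3.24 rad and contact force between the fingers and cradle below 0.2 N), for 0.2 s.
2. the knob is turned to its locked end with the cradle still level (value of joint lock_knob above 1.2 rad and value of joint cradle between 3.04 and 3.24 rad), for 0.2 s.
At the end, for the whole second after the job is handed in: The cradle rests turned over, reeds upward, level within 0.1 rad (joint 3.04 to 3.24); the lock knob stands at 1.2 rad or more (stop at 1.36), turned there after the cradle was level and let go; the comb, feeler block and punch are within 20 mm of where they lay (all of step 2 and velocity of joint cradle between -0.05 and 0.05 rad/s); the robot touches nothing.
It fails at once if the comb was moved (distance of comb from where it was at the start of the episode above 0.02 m).
It fails at once if the feeler block was moved (distance of feeler_block from where it was at the start of the episode above 0.02 m).
It fails at once if the punch was moved (distance of punch from where it was at the start of the episode above 0.02 m).
It also fails if it takes over 50 s, if anything falls off the work surface, if the arm or the gripper's body presses on something with over 40 N, if the wrist force passes 120 N, or if a joint passes its speed limit or range.

### The arm

A 7-joint arm with a two-finger parallel gripper is mounted at the origin on the work surface. World frame = base frame: x ahead of the robot, y to its left, z up, the work surface at z = 0. Lengths are in m, angles in rad, forces in N, time in s.
With the tool pointing down it reaches from about 0.4 to 0.85 m from the base axis. Payload 10.4 kg.
Tool frame: the origin (TCP) lies at the very end of the fingers, on their centre line; the grasp point (between the pads) lies 19 mm behind it; z points along the fingers, y is the direction in which the jaws open and shut (so a half turn about z gives the same grasp; the last joint's range is limited). The gripper opens to 87 mm and grips with 3 to 60 N. Pads are 19 mm wide; open, the fingers measure 117 mm over their backs; the gripper's body (75 mm by 190 mm) begins 51 mm behind the grasp point.
Start: joints at [-1.124, 0.332, -0.065, 1.46, 0.022, 1.35, -0.088], TCP at [0.283, 0.557, 0.223] pointing down, gripper open.
Joint ranges: [-2.6, 2.6], [-0.5, 2.12], [-1.47, 1.34], [0.16, 2.42], [-1.27, 4.41], [0.06, 2.06], [-2.6, 2.6]. Speed limits (rad/s): [2.22, 2.22, 2.79, 2.79, 3.14, 3.14, 3.14].

### API

Orientations are given as a unit quaternion [x, y, z, w].
In Python, from bench import read_state, camera, close_job gives the robot as it stands.
- The arm moves only by the shell command python3 -m inch 'ROWS' [OPENING] [FORCE]. ROWS is JSON, a list of rows, each a list of 6 numbers: the shift along the tool's x, y, z as a fraction of full scale, then the turn, a rotation vector about the tool's x, y, z as a fraction of full scale. In form: [[tx, ty, tz, ax, ay, az], ...]. A call has 1 to 5 rows; each row shifts and turns the commanded pose from where the row before left it, along the tool's axes as they then stand; what a row does not reach is not made up. Full scale, the value 1, is 0.04 m for a shift and 120 degrees for a turn. A row lasts 1/8 s, in which the tool goes at most 62.5 mm and 10.7 degrees, less where a joint would pass 70% of its speed; a pose out of reach is approached as far as the arm can. A call with a number of a shift or a turn outside -1 to 1 is refused whole. A call with a gripper value outside its range is refused whole. OPENING is the opening, from -1 (shut) to 1 (fully open), so that 0 is half open, set as the call begins (- or left out, the last holds). The fingers move at their own pace and stop on an object; FORCE is the grip in N (left out, the last holds). Time passes only in rows, so rows that do not move let the fingers close. It gives the time, the measured TCP pose, the force and the opening at its end, in the units of the state.
- read_state(): the state, without advancing time (a new reading comes with each control period).
- camera(name): name is "scene" or "top"; returns a dict with "img" (420x560x3 uint8, red, green, blue), "depth" (420x560 float32, m along the optical axis (not along the pixel's ray), 0 where there is no reading), "fx", "fy", "cx", "cy" (pixels), "k1" (the pictures are not rectified: a ray, as slopes to the right and down, at radius r is drawn at 1 + k1 r^2 times it, then the intrinsics apply), "position" and "orientation" of the camera in the world. Camera axes: x right, y down, z forward; pixel columns grow to the right and rows downward; lengths in m; the calibration is good to about 2 mm. A picture is of the moment at which its call begins.
- close_job(): hands the job in, once; it reports no verdict.
The state is a dict: "time": time; "joint_positions": joint angles; "joint_vel": joint speeds; "joint_torque": joint torques, N m; "ee_pos": TCP position; "eef_rot": TCP orientation; "ft_force": force on the tool from outside, world axes, zero at the start; "torque": the same for the moment, N m; "width": finger opening in m.
Only numpy, scipy, OpenCV 4.12 (cv2) and the standard library are available. Lean on these libraries where they do the work, as an engineer would, in place of code of your own. Each camera call takes 0.05 s, during which the arm holds its last target.

## Working session

There is one attempt and no reset: what is moved stays moved. The work goes in short steps, Python scripts to look and compute and a shell command to move; the robot and the scene stay as the last step left them, time stands still between calls to the robot, and variables do not carry over. Pictures are saved under pics/ and viewed, and the job is handed in when it is done.

```bash
mkdir -p pics; ls
cat > h.py <<'E'
import numpy as np, cv2
from scipy.spatial.transform import Rotation as R
from bench import read_state, camera, close_job
def save(n,c): cv2.imwrite('pics/'+n,cv2.cvtColor(c['img'],cv2.COLOR_RGB2BGR))
def rays(c,uv):
    uv=np.atleast_2d(np.array(uv,float))
    K=np.array([[c['fx'],0,c['cx']],[0,c['fy'],c['cy']],[0,0,1]])
    p=cv2.undistortPoints(uv.reshape(-1,1,2),K,np.array([c['k1'],0,0,0,0.])).reshape(-1,2)
    return np.c_[p,np.ones(len(p))]
def cam2w(c,p): return R.from_quat(c['orientation']).apply(p)+np.array(c['position'])
def onplane(c,uv,z):
    d=R.from_quat(c['orientation']).apply(rays(c,uv)); o=np.array(c['position'])
    return o+d*((z-o[2])/d[:,2])[:,None]
def cloud(c):
    h,w=c['depth'].shape
    v,u=np.mgrid[0:h,0:w]
    P=rays(c,np.c_[u.ravel(),v.ravel()])*c['depth'].reshape(-1,1)
    return cam2w(c,P).reshape(h,w,3)
def proj(c,P):
    p=R.from_quat(c['orientation']).inv().apply(np.atleast_2d(P)-np.array(c['position']))
    x=p[:,:2]/p[:,2:]; r2=(x**2).sum(1)[:,None]; x=x*(1+c['k1']*r2)
    return x*[c['fx'],c['fy']]+[c['cx'],c['cy']]
E
python3 - <<'E'
from h import *
for n in('scene','top'):
    c=camera(n); save(n+'0.png',c); print(n,c['position'],c['orientation'],c['fx'],c['k1'])
    np.save(n+'0.npy',c,allow_pickle=True)
print(read_state())
E
```

```text
pics
scene [ 0.97827419 -0.42853184  0.65026748] [ 0.85447694  0.32278837 -0.13385114 -0.38439654] 393.13023931405587 -0.07128159426535524
top [5.08904078e-01 6.87140947e-04 8.99885200e-01] [ 0.7076349  -0.70478688  0.03449179 -0.03658719] 452.20110658252094 -0.04146112200739745
{'time': 0.1, 'joint_positions': array([-1.12361685,  0.33280928, -0.06467231,  1.46085909,  0.02158274,
        1.34993192, -0.08850327]), 'joint_vel': array([-1.20071303e-03, -1.91532364e-03,  5.57255451e-05, -2.53948335e-03,
       -5.55865154e-04, -2.11131177e-03,  1.55331551e-03]), 'joint_torque': array([ 1.83151133e-03, -6.24537349e+01,  2.47548963e-02, -3.90712631e+01,
       -6.13679155e-02,  3.65968945e-02,  2.73996778e-05]), 'ee_pos': array([0.28278203, 0.55696498, 0.22183222]), 'eef_rot': array([ 2.32742504e-01,  9.72538172e-01, -6.44201287e-04, -1.26872664e-04]), 'ft_force': array([ 0.75085154,  0.5114241 , -0.20710658]), 'torque': array([0.05058555, 0.01681087, 0.00534987]), 'width': 0.08713146170630331}
```

View pics/scene0.png

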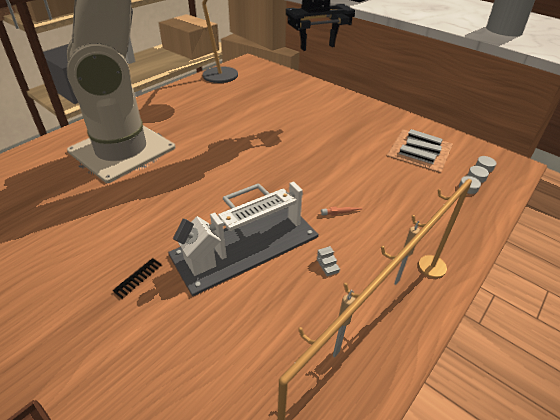

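View pics/top0.png

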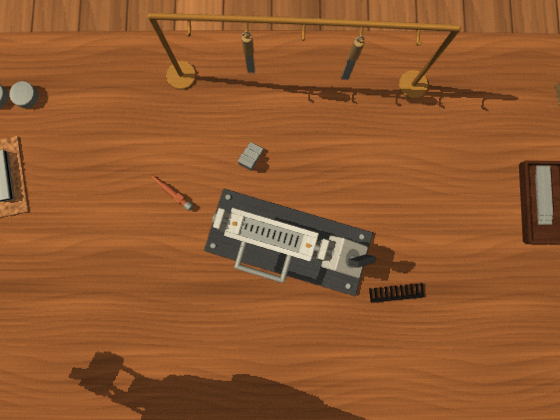

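The top view shows the frame around (290,242), the handle bar running from (238,267) to (285,280) and the dark knob near (361,259). In the scene view the knob is near (185,232) and the handle near (245,190). Next I'll measure them.

Run:
```python
from h import *
for n in('scene','top'):
    c=np.load(n+'0.npy',allow_pickle=True).item(); im=c['img']
    if n=='top': x0,y0,x1,y1=190,180,390,310; f=4
    else: x0,y0,x1,y1=100,170,330,300; f=3
    cv2.imwrite(f'pics/{n}_crop.png',cv2.cvtColor(cv2.resize(im[y0:y1,x0:x1],None,fx=f,fy=f,interpolation=cv2.INTER_CUBIC),cv2.COLOR_RGB2BGR))
c=np.load('top0.npy',allow_pickle=True).item(); X=cloud(c)
reg=np.zeros(X.shape[:2],bool); reg[185:300,200:380]=1
m=(reg&(X[...,2]>.006)&(X[...,2]<.014)).astype(np.uint8)
allm=(reg&(X[...,2]>.006)).astype(np.uint8)
# base outline via dark colour
im=c['img'].astype(int); dark=reg&(im.max(2)<75)
n,l,s,ce=cv2.connectedComponentsWithStats(m); 
k=cv2.morphologyEx(m,cv2.MORPH_OPEN,np.ones((3,3)))
p=np.argwhere(k)[:,::-1]
P=X[p[:,1],p[:,0],:2]
print(np.median(X[p[:,1],p[:,0],2]))
r=cv2.minAreaRect((P*1000).astype(np.float32)); print(r, cv2.boxPoints(r))
for z in (.05,.1,.13): 
    q=np.argwhere(reg&(X[...,2]>z)); print(z,len(q))
```

```text
0.010185060374210353
((539.3938598632812, -26.335922241210938), (310.701416015625, 130.14849853515625), 73.64287567138672) [[ 433.20306 -157.07236]
 [ 558.0838  -193.72525]
 [ 645.58466  104.40051]
 [ 520.7039   141.0534 ]]
0.05 5205
0.1 2118
0.13 143
```

View pics/top_crop.png

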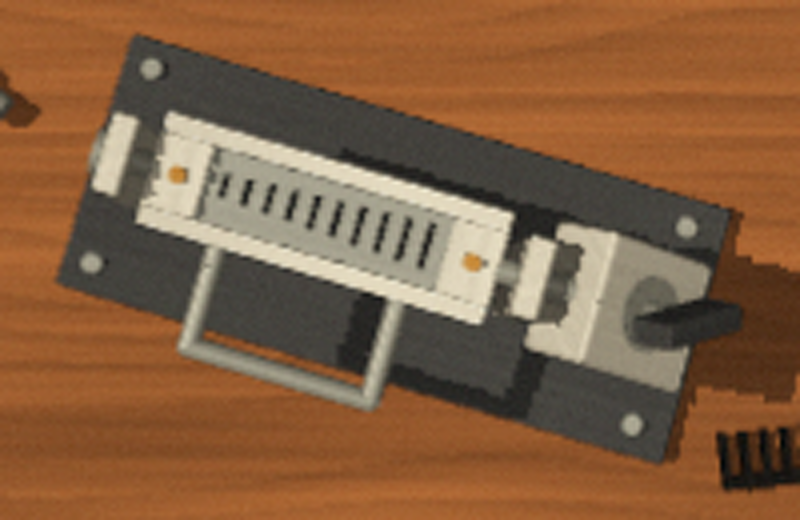

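View pics/scene_crop.png

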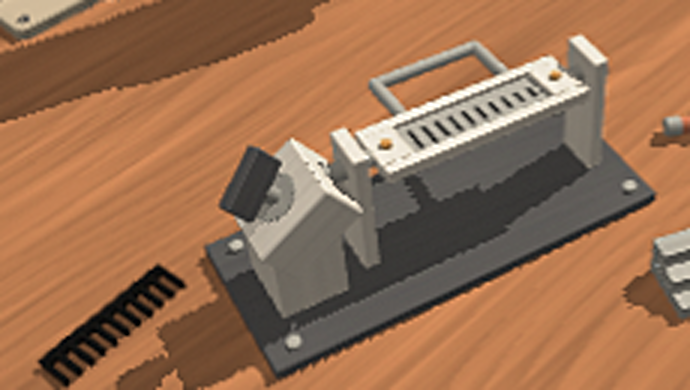

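Run:
```python
from h import *
yaw=-np.arctan2(.2816,.9595); bc=np.array([.5394,-.0263])
ex=np.array([np.cos(yaw),np.sin(yaw)]); ey=np.array([-np.sin(yaw),np.cos(yaw)])
print('yaw',yaw)
for n in('top','scene'):
    c=np.load(n+'0.npy',allow_pickle=True).item(); X=cloud(c)
    D=X[...,:2]-bc; F=np.stack([D@ex,D@ey,X[...,2]],-1)
    inb=(abs(F[...,0])<.12)&(abs(F[...,1])<.2)
    print(n)
    for lo,hi in((.02,.08),(.08,.09),(.09,.1),(.1,.11),(.11,.12),(.12,.13),(.13,.15)):
        m=inb&(F[...,2]>lo)&(F[...,2]<hi)
        nn,l,s,ce=cv2.connectedComponentsWithStats(m.astype(np.uint8))
        for i in range(1,nn):
            if s[i,4]<15: continue
            Q=F[l==i]; print(lo,s[i,4],ce[i].round(),Q.min(0).round(3),Q.max(0).round(3),Q.mean(0).round(4),c['img'][l==i].mean(0).round())
```

```text
yaw -0.2854701612726149
top
0.02 26 [247. 166.] [0.116 0.111 0.02 ] [0.12  0.132 0.035] [0.1183 0.1198 0.0292] [112. 108.  94.]
0.02 15 [227. 215.] [0.007 0.124 0.031] [0.016 0.124 0.079] [0.0123 0.1242 0.0579] [82. 78. 66.]
0.02 30 [223. 228.] [-0.018  0.124  0.026] [-0.005  0.131  0.08 ] [-0.0122  0.1247  0.053 ] [85. 80. 69.]
0.02 16 [366. 249.] [ 0.017 -0.14   0.077] [ 0.03  -0.135  0.08 ] [ 0.0236 -0.1378  0.0782] [131. 123. 104.]
0.02 24 [315. 255.] [-0.018 -0.06   0.02 ] [-0.004 -0.054  0.078] [-0.012  -0.0545  0.0494] [71. 67. 58.]
0.08 29 [329. 241.] [ 0.008 -0.072  0.081] [ 0.028 -0.067  0.09 ] [ 0.0189 -0.07    0.0861] [125. 118. 101.]
0.08 67 [361. 250.] [ 0.01  -0.137  0.08 ] [ 0.03 -0.12  0.09] [ 0.0204 -0.1292  0.0852] [141. 133. 113.]
0.08 37 [324. 262.] [-0.03  -0.074  0.081] [-0.007 -0.067  0.09 ] [-0.0197 -0.07    0.0864] [153. 145. 125.]
0.08 66 [355. 272.] [-0.03  -0.138  0.08 ] [-0.011 -0.121  0.09 ] [-0.0211 -0.1293  0.0852] [146. 138. 118.]
0.09 19 [226. 216.] [0.002 0.109 0.091] [0.016 0.125 0.1  ] [0.0079 0.12   0.0971] [97. 93. 81.]
0.09 2352 [267. 244.] [-
[... 2597 characters left out ...]
0.019 -0.112  0.11 ] [ 0.0119 -0.1284  0.1056] [70. 67. 65.]
0.11 70 [296. 187.] [-0.014  0.125  0.111] [0.022 0.137 0.116] [0.0057 0.1307 0.114 ] [212. 203. 186.]
0.11 91 [216. 219.] [-0.014 -0.065  0.11 ] [ 0.023 -0.052  0.116] [ 0.0055 -0.0591  0.1141] [212. 203. 187.]
0.11 67 [202. 225.] [-0.027 -0.093  0.11 ] [ 0.033 -0.085  0.114] [ 0.0052 -0.0889  0.1113] [210. 200. 184.]
0.11 120 [182. 233.] [-0.003 -0.151  0.11 ] [ 0.018 -0.104  0.12 ] [ 0.0086 -0.1311  0.1154] [64. 61. 58.]
0.12 94 [183. 227.] [-0.004 -0.14   0.12 ] [ 0.012 -0.107  0.13 ] [ 0.0032 -0.1253  0.1248] [67. 64. 62.]
0.13 30 [184. 221.] [-0.01  -0.126  0.13 ] [ 0.004 -0.113  0.136] [-0.0023 -0.1197  0.1327] [72. 69. 67.]
```

```bash
cat >> h.py <<'E'
yaw=-0.2855; ex=np.array([np.cos(yaw),np.sin(yaw),0]); ey=np.array([-np.sin(yaw),np.cos(yaw),0]); ez=np.array([0,0,1.])
O=np.array([.5394,-.0263,0])+.035*ey
M=np.c_[ex,ey,ez]   # frame->world
def toF(P): return (np.asarray(P)-O)@M
def toW(P): return np.asarray(P)@M.T+O
kn=np.array([0,-np.sin(np.radians(35)),np.cos(np.radians(35))])
ku=np.array([0,-np.cos(np.radians(35)),-np.sin(np.radians(35))]) # down slope
E
python3 - <<'E'
from h import *
print('O',O)
for n in('top','scene'):
    c=np.load(n+'0.npy',allow_pickle=True).item(); F=toF(cloud(c)); im=c['img'].astype(int)
    q=(abs(F[...,0])<.026)&(abs(F[...,1])<.075)&(F[...,2]>.085)&(F[...,2]<.12)
    P=F[q]; A=np.c_[P[:,0],np.ones(len(P))]; s=np.linalg.lstsq(A,P[:,2],rcond=None)[0]; print(n,'cradle top slope->theta',-np.arctan(s[0]),s[1])
    # range of cradle x,y
    b=(F[...,0]<-.055)&(F[...,0]>-.1)&(abs(F[...,1])<.03)&(F[...,2]>.04)&(F[...,2]<.12)
    P=F[b]; print('bar',len(P),P.mean(0).round(4),P.min(0).round(4),P.max(0).round(4))
    v,u=np.nonzero(b); print('px',u.mean(),v.mean())
    k=(im.max(2)<95)&(abs(F[...,0])<.05)&(F[...,1]<-.12)&(F[...,1]>-.21)&(F[...,2]>.09)
    P=F[k]-np.array([0,-.15,.095])
    h=P@kn; print('knob h',np.percentile(h,[5,50,95]))
    t=h>.032
    L=np.c_[P[t]@np.array([1,0,0]),P[t]@ku].astype(np.float32)*1000
    r=cv2.minAreaRect(L); print('top face rect (x, downslope) mm',len(L),r, L.mean(0))
    ev=np.linalg.eigh(np.cov(L.T))[1][:,1]; print('dir',ev)
E
```

```text
O [0.5492573  0.00728323 0.        ]
top cradle top slope->theta -0.07687276213634792 0.0982847726662031
bar 188 [-0.0716 -0.0003  0.0935] [-0.0766 -0.0298  0.0889] [-0.0668  0.0294  0.0976]
px 259.06382978723406 273.01063829787233
knob h [0.00413802 0.03280589 0.0375465 ]
top face rect (x, downslope) mm 141 ((0.33164119720458984, -1.0466423034667969), (46.88210678100586, 11.952643394470215), 65.00569152832031) [ 0.06563302 -2.8653975 ]
dir [0.42792348 0.90381497]
scene cradle top slope->theta -0.07757134331311008 0.09762294913339449
bar 114 [-0.0661  0.0001  0.0918] [-0.0715 -0.0292  0.0859] [-0.0616  0.0297  0.0962]
px 241.35087719298247 191.47368421052633
knob h [0.01177173 0.02703945 0.03531392]
top face rect (x, downslope) mm 105 ((3.655409336090088, -1.1622142791748047), (42.62668991088867, 13.100924491882324), 61.731571197509766) [ 5.123676  -1.0156223]
dir [0.43743358 0.89925073]
```

```bash
python3 -m inch '[[-0.94,-0.87,0,0,0,0],[-0.94,-0.87,0,0,0,0],[-0.94,-0.87,0,0,0,0],[-0.94,-0.87,0,0,0,0],[-0.94,-0.87,0,0,0,0]]' -0.1 20; python3 -m inch '[[-0.94,-0.87,0,0,0,0],[-0.94,-0.87,0,0,0,0],[-0.94,-0.87,0,0,0,0],[-0.94,-0.87,0,0,0,0],[-0.94,-0.87,0,0,0,0]]'
cat >> h.py <<'E'
def rep(Ft,zF,yF):
    """error from now to target: TCP frame pos Ft, tool z dir zF, tool y dir yF (frame axes); print in row units"""
    s=read_state(); Rn=R.from_quat(s['eef_rot']); p=np.array(s['ee_pos'])
    z=M@np.array(zF,float); y=M@np.array(yF,float); y-=z*(y@z); y/=np.linalg.norm(y)
    Rt=R.from_matrix(np.c_[np.cross(y,z),y,z])
    d=Rn.inv().apply(toW(Ft)-p)/.04; a=(Rn.inv()*Rt).as_rotvec()/np.radians(120)
    dt=Rt.inv().apply(toW(Ft)-p)/.04
    print('t',s['time'],'F pos',toF(p).round(4),'W',p.round(3),'\n shift',d.round(3),'turn',a.round(4),'shift in target axes',dt.round(3),'\n force',(s['ft_force']@M).round(2),'w',round(s['width'],4),'q',s['joint_positions'].round(2))
E
python3 -c "
from h import *
rep([-.0705,0,.150],[0,0,-1],[1,0,0])"
```

```text
time: 0.72
ee_pos: [0.3721, 0.3152, 0.2223]
eef_rot: [0.233, 0.973, -0.0, -0.0]
ft_force: [1.0, 0.6, 0.0]
width: 0.0453
time: 1.35
ee_pos: [0.4608, 0.0751, 0.2224]
eef_rot: [0.233, 0.973, 0.0, -0.0]
ft_force: [0.4, -0.4, -0.8]
width: 0.0393
t 1.35 F pos [-0.104   0.0402  0.2224] W [0.461 0.075 0.222] 
 shift [-1.007 -0.834  1.81 ] turn [ 0.00e+00 -1.00e-04  6.62e-01] shift in target axes [-1.004  0.837  1.811] 
 force [ 0.45 -0.26 -0.8 ] w 0.0393 q [-0.6  -0.03  0.34  1.88  0.01  1.3   0.83]
```

```bash
python3 -m inch '[[-0.5,-0.4,0,0,0,0.083],[0,0,0,0,0,0.083],[0,0,0,0,0,0.083],[0,0,0,0,0,0.083],[0,0,0,0,0,0.083]]'; python3 -m inch '[[0,0,0,0,0,0.083],[0,0,0,0,0,0.083],[0,0,0,0,0,0.082],[0,0,0,0,0,0]]'
python3 -c "
from h import *
rep([-.0705,0,.150],[0,0,-1],[1,0,0])"
```

```text
time: 1.98
ee_pos: [0.471, 0.0534, 0.2223]
eef_rot: [0.623, 0.782, -0.0, -0.0]
ft_force: [-0.3, -0.4, 0.2]
width: 0.0394
time: 2.48
ee_pos: [0.471, 0.0534, 0.2223]
eef_rot: [0.801, 0.599, -0.0, -0.0]
ft_force: [-0.3, 0.3, 0.6]
width: 0.0392
t 2.475 F pos [-0.088   0.0222  0.2223] W [0.471 0.053 0.222] 
 shift [-0.555  0.44   1.807] turn [-0.0002  0.0001 -0.0005] shift in target axes [-0.556  0.439  1.808] 
 force [-0.4   0.2   0.59] w 0.0392 q [-0.56 -0.02  0.35  1.86  0.01  1.3  -0.5 ]
```

Now align, and descend to a tip height of 0.150 for a look.

```bash
python3 -m inch '[[-0.55,0.44,0,0,0,0],[0,0,0.9,0,0,0],[0,0,0.9,0,0,0],[0,0,0,0,0,0]]'
python3 - <<'E'
from h import *
rep([-.0705,0,.072],[0,0,-1],[1,0,0])
for n in('scene','top'):
    c=camera(n); save(n+'1.png',c)
    im=c['img']; x0,y0,x1,y1=(190,180,390,310) if n=='top' else (160,90,360,240)
    cv2.imwrite(f'pics/{n}1c.png',cv2.cvtColor(cv2.resize(im[y0:y1,x0:x1],None,fx=3,fy=3,interpolation=cv2.INTER_CUBIC),cv2.COLOR_RGB2BGR))
E
```

```text
time: 2.98
ee_pos: [0.4801, 0.0271, 0.1486]
eef_rot: [0.8, 0.6, -0.002, -0.001]
ft_force: [-0.0, -0.1, 0.3]
width: 0.039
t 2.975 F pos [-0.0719 -0.0005  0.1486] W [0.48  0.027 0.149] 
 shift [0.017 0.043 1.914] turn [-0.0019  0.0012  0.0007] shift in target axes [0.012 0.035 1.914] 
 force [ 0.02 -0.09  0.28] w 0.039 q [-0.53  0.07  0.39  1.94 -0.03  1.14 -0.41]
```

View pics/scene1c.png

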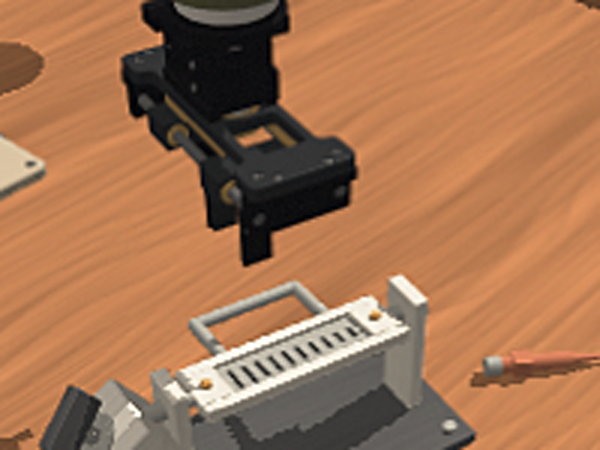

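The open fingers at (225,240) in the crop stand above the handle bar at (245,305). I'll descend and grip.

```bash
python3 -m inch '[[0,0,0.65,0,0,0],[0,0,0.65,0,0,0],[0,0,0.6,0,0,0],[0,0,0,0,0,0],[0,0,0,0,0,0]]'
python3 - <<'E'
from h import *
rep([-.0705,0,.072],[0,0,-1],[1,0,0])
c=camera('scene')
im=c['img']; x0,y0,x1,y1=(160,90,360,240)
cv2.imwrite(f'pics/s2c.png',cv2.cvtColor(cv2.resize(im[y0:y1,x0:x1],None,fx=3,fy=3,interpolation=cv2.INTER_CUBIC),cv2.COLOR_RGB2BGR))
E
```

```text
time: 3.7
ee_pos: [0.483, 0.0276, 0.0763]
eef_rot: [0.801, 0.599, 0.001, 0.0]
ft_force: [0.5, -0.1, 0.4]
width: 0.0394
t 3.7 F pos [-0.0693  0.0009  0.0763] W [0.483 0.028 0.076] 
 shift [-0.022 -0.031  0.107] turn [ 0.0009 -0.0006 -0.0007] shift in target axes [-0.022 -0.031  0.107] 
 force [0.45 0.07 0.36] w 0.0394 q [-0.51  0.16  0.39  2.01 -0.08  0.97 -0.37]
```

View pics/s2c.png

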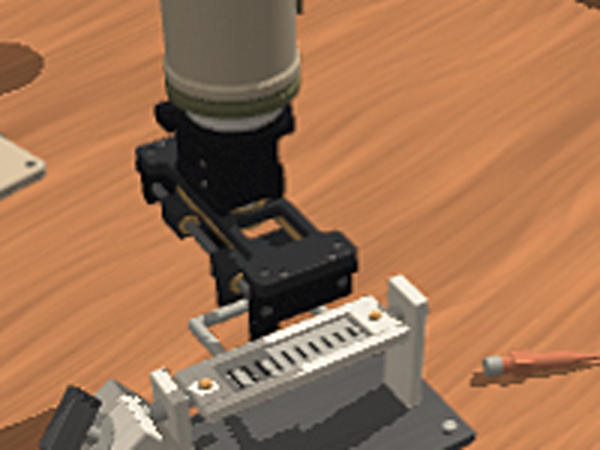

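The fingers straddle the bar at (250,320). I'll lower a little and close.

```bash
python3 -m inch '[[0,0,0.12,0,0,0],[0,0,0,0,0,0]]'; python3 -m inch '[[0,0,0,0,0,0],[0,0,0,0,0,0],[0,0,0,0,0,0],[0,0,0,0,0,0]]' -1 15;python3 - <<'E'
from h import *
rep([-.0705,0,.071],[0,0,-1],[1,0,0])
E
```

```text
time: 4.0
ee_pos: [0.4819, 0.0275, 0.0698]
eef_rot: [0.801, 0.599, 0.0, -0.0]
ft_force: [0.9, -0.1, -0.1]
width: 0.0389
time: 4.5
ee_pos: [0.4812, 0.0276, 0.0695]
eef_rot: [0.801, 0.599, -0.0, -0.001]
ft_force: [-0.2, -0.4, 0.5]
width: 0.0095
t 4.5 F pos [-0.071   0.0003  0.0695] W [0.481 0.028 0.07 ] 
 shift [-0.009  0.013 -0.037] turn [-0.0007  0.0001 -0.0009] shift in target axes [-0.009  0.013 -0.037] 
 force [-0.1  -0.4   0.49] w 0.0095 q [-0.51  0.17  0.39  2.02 -0.08  0.96 -0.37]
```

```bash
python3 -c "
import numpy as np
t=np.linspace(-.08,3.14,21)
for a,b in zip(t,t[1:]): print(round(b,2),round(72/40*(np.cos(a)-np.cos(b)),2),round(-72/40*(np.sin(b)-np.sin(a)),2))"
```

```text
0.08 0.0 -0.29
0.24 0.05 -0.29
0.4 0.09 -0.27
0.56 0.13 -0.26
0.73 0.17 -0.23
0.89 0.21 -0.2
1.05 0.24 -0.16
1.21 0.26 -0.12
1.37 0.28 -0.08
1.53 0.29 -0.04
1.69 0.29 0.01
1.85 0.28 0.06
2.01 0.27 0.1
2.17 0.25 0.14
2.34 0.22 0.18
2.5 0.19 0.22
2.66 0.16 0.24
2.82 0.11 0.27
2.98 0.07 0.28
3.14 0.02 0.29
```

```bash
python3 -m inch '[[0,0,-0.29,0,0,0],[0,0.05,-0.29,0,0,0],[0,0.09,-0.27,0,0,0],[0,0.13,-0.26,0,0,0],[0,0,0,0,0,0]]';python3 - <<'E'
from h import *
rep([-.072*np.cos(.56),0,.095-.019+.072*np.sin(.56)],[0,0,-1],[1,0,0])
E
```

```text
time: 5.12
ee_pos: [0.4911, 0.0247, 0.1155]
eef_rot: [0.801, 0.599, -0.001, -0.001]
ft_force: [-12.4, 1.9, 9.9]
width: 0.0091
t 5.125 F pos [-0.0607  0.0004  0.1155] W [0.491 0.025 0.115] 
 shift [-0.009 -0.008  0.031] turn [-0.0014 -0.0001 -0.0009] shift in target axes [-0.009 -0.008  0.031] 
 force [-12.44  -1.63   9.86] w 0.0091 q [-0.51  0.13  0.4   1.95 -0.06  1.07 -0.38]
```

```bash
python3 -m inch '[[0,-0.04,-0.03,0,0,0],[0,0.17,-0.23,0,0,0],[0,0.21,-0.2,0,0,0],[0,0.24,-0.16,0,0,0],[0,0,0,0,0,0]]';python3 - <<'E'
from h import *
rep([-.072*np.cos(1.05),0,.095-.019+.072*np.sin(1.05)],[0,0,-1],[1,0,0])
c=camera('scene')
im=c['img']; x0,y0,x1,y1=(160,90,360,240)
cv2.imwrite(f'pics/s3c.png',cv2.cvtColor(cv2.resize(im[y0:y1,x0:x1],None,fx=3,fy=3,interpolation=cv2.INTER_CUBIC),cv2.COLOR_RGB2BGR))
E
```

```text
time: 5.75
ee_pos: [0.5158, 0.0175, 0.1413]
eef_rot: [0.801, 0.598, 0.001, 0.0]
ft_force: [-6.3, 0.2, 12.4]
width: 0.0094
t 5.75 F pos [-0.035   0.0004  0.1413] W [0.516 0.017 0.141] 
 shift [-0.01  -0.022  0.07 ] turn [ 0.0006 -0.0005 -0.0012] shift in target axes [-0.009 -0.021  0.07 ] 
 force [-6.06 -1.55 12.41] w 0.0094 q [-0.5   0.15  0.41  1.87 -0.07  1.13 -0.35]
```

View pics/s3c.png

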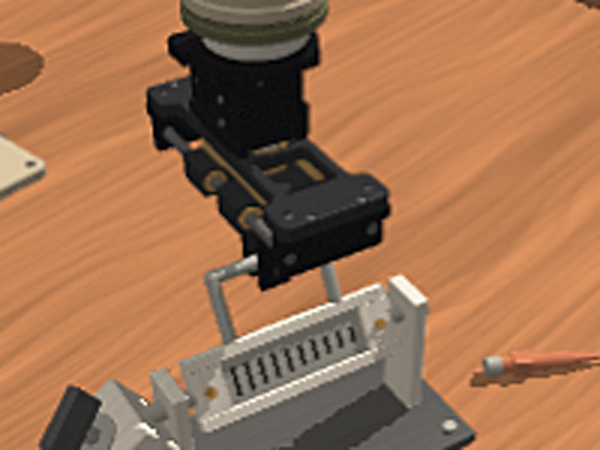

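The bar is held at (250,265) and the cradle is tilting up with it. The force points radially outward, so I'll add a small outward trim and continue.

```bash
python3 -m inch '[[0,-0.02,-0.05,0,0,0],[0,0.26,-0.12,0,0,0],[0,0.28,-0.08,0,0,0],[0,0.29,-0.04,0,0,0],[0,0,0,0,0,0]]';python3 - <<'E'
from h import *
rep([-.072*np.cos(1.53),0,.095-.019+.072*np.sin(1.53)],[0,0,-1],[1,0,0])
E
```

```text
time: 6.42
ee_pos: [0.5474, 0.0079, 0.1512]
eef_rot: [0.801, 0.598, 0.001, 0.001]
ft_force: [-0.2, -1.1, 5.9]
width: 0.0095
t 6.425 F pos [-2.000e-03  1.000e-04  1.512e-01] W [0.547 0.008 0.151] 
 shift [-0.003 -0.025  0.082] turn [ 0.0013 -0.0001 -0.0014] shift in target axes [-0.003 -0.025  0.082] 
 force [ 0.16 -1.14  5.92] w 0.0095 q [-0.47  0.22  0.42  1.78 -0.1   1.16 -0.31]
```

```bash
python3 -m inch '[[0,0.29,0.01,0,0,0],[0,0.28,0.06,0,0,0],[0,0.27,0.1,0,0,0],[0,0.25,0.14,0,0,0],[0,0,0,0,0,0]]';python3 - <<'E'
from h import *
rep([-.072*np.cos(2.17),0,.095-.019+.072*np.sin(2.17)],[0,0,-1],[1,0,0])
E
```

```text
time: 7.05
ee_pos: [0.5881, -0.0041, 0.1373]
eef_rot: [0.801, 0.598, -0.0, 0.0]
ft_force: [0.4, 0.4, -1.2]
width: 0.0092
t 7.05 F pos [ 0.0405 -0.      0.1373] W [ 0.588 -0.004  0.137] 
 shift [0.001 0.003 0.046] turn [ 0.0002  0.0003 -0.0012] shift in target axes [0.001 0.003 0.046] 
 force [ 0.28  0.54 -1.23] w 0.0092 q [-0.42  0.33  0.43  1.69 -0.14  1.16 -0.24]
```

```bash
python3 -m inch '[[0,0.22,0.18,0,0,0],[0,0.19,0.22,0,0,0],[0,0.16,0.24,0,0,0],[0,0.11,0.27,0,0,0],[0,0,0,0,0,0]]';python3 - <<'E'
from h import *
rep([-.072*np.cos(2.82),0,.095-.019+.072*np.sin(2.82)],[0,0,-1],[1,0,0])
E
```

```text
time: 7.68
ee_pos: [0.6143, -0.0119, 0.1008]
eef_rot: [0.801, 0.598, 0.0, 0.001]
ft_force: [4.1, -0.9, -0.8]
width: 0.0094
t 7.675 F pos [ 6.780e-02 -1.000e-04  1.008e-01] W [ 0.614 -0.012  0.101] 
 shift [0.002 0.012 0.052] turn [ 0.0006  0.0001 -0.0011] shift in target axes [0.002 0.012 0.052] 
 force [ 4.22  0.35 -0.85] w 0.0094 q [-0.39  0.42  0.42  1.66 -0.19  1.11 -0.2 ]
```

```bash
python3 -m inch '[[0,0.07,0.28,0,0,0],[0,0.02,0.28,0,0,0],[0,0,0,0,0,0]]';cat > cr.py <<'E'
from h import *
import sys
rep([.072,0,.077],[0,0,-1],[1,0,0])
for n in('top','scene'):
    c=camera(n); F=toF(cloud(c))
    q=(abs(F[...,0])<.024)&(abs(F[...,1])<.075)&(F[...,2]>.085)&(F[...,2]<.125)
    P=F[q]
    if len(P)>50:
        s=cv2.fitLine(P[:,[0,2]].astype(np.float32),cv2.DIST_HUBER,0,.01,.01).ravel(); print(n,len(P),'slope',-np.arctan(s[1]/s[0]),'z',s[3]-s[2]*s[1]/s[0])
    im=c['img']; x0,y0,x1,y1=(190,180,390,310) if n=='top' else (130,120,330,270)
    cv2.imwrite(f'pics/{n}_{sys.argv[1]}.png',cv2.cvtColor(cv2.resize(im[y0:y1,x0:x1],None,fx=3,fy=3,interpolation=cv2.INTER_CUBIC),cv2.COLOR_RGB2BGR))
E
python3 cr.py a
```

```text
time: 8.05
ee_pos: [0.6189, -0.0131, 0.0789]
eef_rot: [0.801, 0.598, 0.001, 0.002]
ft_force: [10.0, -3.3, -0.7]
width: 0.0089
t 8.05 F pos [0.0726 0.     0.0789] W [ 0.619 -0.013  0.079] 
 shift [-0.    -0.014  0.047] turn [ 0.0021 -0.0002 -0.0011] shift in target axes [-0.    -0.014  0.048] 
 force [10.54 -0.38 -0.74] w 0.0089 q [-0.38  0.45  0.41  1.66 -0.2   1.07 -0.19]
scene 478 slope -0.08449516 z 0.09825818
```

View pics/scene_a.png

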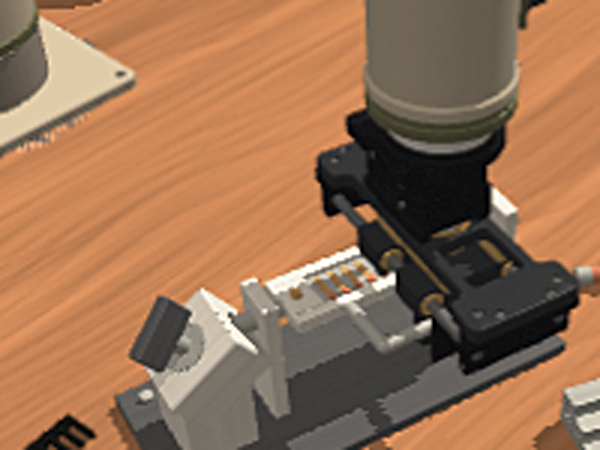

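The scene view shows the reeds and rivets upward (about (330,285)) and the handle on the far side, still slightly high. I'll trim it down.

```bash
python3 -m inch '[[0,0.03,0.1,0,0,0],[0,0,0,0,0,0],[0,0,0,0,0,0]]'; python3 cr.py b
python3 - <<'E'
from h import *
c=camera('scene');F=toF(cloud(c))
# handle arm seen from scene and cradle band slices
for y0,y1 in((-.079,-.06),(-.06,-.045),(-.05,-.02)):
  for x0,x1 in((-.03,-.018),(-.018,-.006),(-.006,.006),(.006,.018),(.018,.03),(.03,.045),(.045,.065),(.066,.08)):
    q=(F[...,0]>x0)&(F[...,0]<x1)&(F[...,1]>y0)&(F[...,1]<y1)&(F[...,2]>.075)&(F[...,2]<.115)
    if q.sum()>3: print(y0,x0,q.sum(),np.median(F[q][:,2]).round(4),F[q][:,2].max().round(4))
E
```

```text
time: 8.52
ee_pos: [0.619, -0.0132, 0.075]
eef_rot: [0.801, 0.598, 0.001, 0.001]
ft_force: [7.6, -3.0, -0.9]
width: 0.009
t 8.525 F pos [0.0727 0.     0.075 ] W [ 0.619 -0.013  0.075] 
 shift [-0.001 -0.018 -0.051] turn [ 0.001  -0.0001 -0.001 ] shift in target axes [-0.001 -0.018 -0.051] 
 force [ 8.18 -0.76 -0.9 ] w 0.009 q [-0.38  0.46  0.41  1.66 -0.2   1.06 -0.19]
scene 487 slope -0.03417555 z 0.09850278
-0.079 -0.03 17 0.0984 0.1008
-0.079 -0.018 39 0.0992 0.1023
-0.079 -0.006 35 0.1003 0.1041
-0.079 0.006 48 0.0999 0.1035
-0.079 0.018 66 0.0992 0.1026
-0.06 -0.03 11 0.0988 0.1007
-0.06 -0.018 32 0.0983 0.1017
-0.06 -0.006 29 0.0977 0.1021
-0.06 0.006 25 0.0982 0.1008
-0.06 0.018 45 0.0988 0.1023
-0.05 -0.03 22 0.0984 0.1007
-0.05 -0.018 68 0.0963 0.1011
-0.05 -0.006 56 0.0962 0.0989
-0.05 0.006 54 0.0967 0.0996
-0.05 0.018 72 0.0996 0.1022
-0.05 0.03 31 0.0985 0.1022
-0.05 0.045 40 0.0999 0.1031
-0.05 0.066 69 0.1006 0.1032
```

```bash
python3 -m inch '[[0,0.03,0.06,0,0,0],[0,0,0,0,0,0],[0,0,0,0,0,0]]'; python3 -m inch '[[0,0,0,0,0,0],[0,0,0,0,0,0],[0,0,0,0,0,0],[0,0,0,0,0,0]]' -0.4; python3 cr.py c
```

```text
time: 9.05
ee_pos: [0.6191, -0.0132, 0.0725]
eef_rot: [0.801, 0.598, -0.0, -0.0]
ft_force: [4.5, -1.6, -1.5]
width: 0.0089
time: 9.55
ee_pos: [0.6191, -0.0131, 0.0729]
eef_rot: [0.801, 0.599, -0.0, -0.0]
ft_force: [0.7, -0.4, 0.3]
width: 0.0261
t 9.55 F pos [0.0727 0.0001 0.0729] W [ 0.619 -0.013  0.073] 
 shift [-0.003 -0.018 -0.102] turn [-0.0001 -0.0001 -0.001 ] shift in target axes [-0.003 -0.018 -0.102] 
 force [ 0.81 -0.15  0.25] w 0.0261 q [-0.37  0.46  0.41  1.66 -0.21  1.06 -0.19]
scene 506 slope 0.010252136 z 0.09837667
```

```bash
python3 -m inch '[[0,0,-0.4,0,0,0],[0,0,-0.9,0,0,0],[0,0,-0.9,0,0,0],[0,0,-0.9,0,0,0],[0,0,-0.5,0,0,0]]'; python3 -m inch '[[0.9,-0.5,0,0,0,0],[0.9,-0.5,0,0,0,0],[0.9,-0.5,0,0,0,0],[0,0,0,0,0,0]]';python3 cr.py d
python3 - <<'E'
from h import *
a=np.radians(65); yv=np.sin(a)*np.array([1,0,0])-np.cos(a)*ku
f=np.array([.0015,-.15,.095])-.001*ku
rep(f+.09*kn,-kn,yv)
E
```

```text
time: 10.28
ee_pos: [0.6199, -0.0134, 0.2205]
eef_rot: [0.801, 0.598, 0.002, 0.001]
ft_force: [-0.4, 0.2, 0.5]
width: 0.0263
time: 10.78
ee_pos: [0.5916, 0.1117, 0.218]
eef_rot: [0.799, 0.601, 0.001, -0.001]
ft_force: [-0.1, 0.2, -0.5]
width: 0.0259
t 10.775 F pos [0.0112 0.1121 0.218 ] W [0.592 0.112 0.218] 
 shift [-2.814  1.51   3.52 ] turn [-0.     -0.001   0.0018] shift in target axes [-2.801  1.52   3.526] 
 force [-0.14  0.16 -0.45] w 0.0259 q [-0.57  0.29  0.39  1.55 -0.11  1.32 -0.46]
top 2290 slope 0.005910727 z 0.09835261
scene 1070 slope 0.011576017 z 0.0979808
t 10.875 F pos [0.0134 0.1079 0.2179] W [0.592 0.107 0.218] 
 shift [-7.719 -0.284  1.213] turn [-0.0629  0.287  -0.2025] shift in target axes [-6.237 -3.235 -3.431] 
 force [1.57 0.13 0.09] w 0.0261 q [-0.57  0.29  0.39  1.55 -0.11  1.32 -0.46]
```

View pics/scene_d.png

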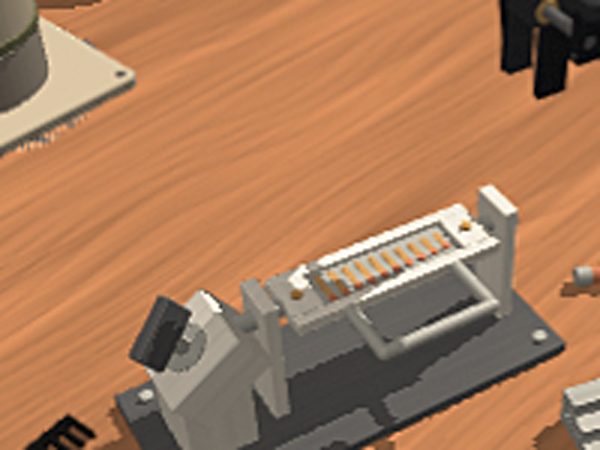

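View pics/top_d.png

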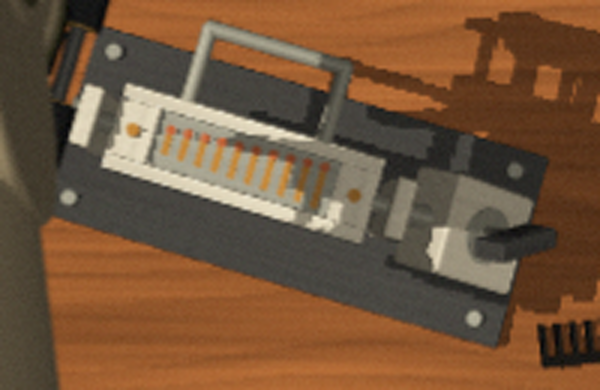

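Both views put the cradle within 0.01 rad of level, with the reeds (about (235,170) in the top crop) upward and the handle on the far side. I moved away in the wrong direction, which did no harm. Now to the knob.

```bash
python3 -m inch '[[-0.97,0,0,0,0,0],[-0.97,0,0,0,0,0],[-0.97,0,0,0,0,0],[-0.97,0,0,0,0,0],[-0.97,0,0,0,0,0]]' -0.1; python3 -m inch '[[-0.97,0,0,0,0,0],[-0.97,0,0,0,0,0],[-0.95,0,0,0,0,0]]' ; python3 -m inch '[[0,0,0,-0.0126,0.0574,-0.0405],[0,0,0,-0.0126,0.0574,-0.0405],[0,0,0,-0.0126,0.0574,-0.0405],[0,0,0,-0.0126,0.0574,-0.0405],[0,0,0,-0.0126,0.0574,-0.0405]]';cat > k.py <<'E'
from h import *
import sys
a=np.radians(float(sys.argv[2])); yv=np.sin(a)*np.array([1,0,0])-np.cos(a)*ku
f=np.array([.0015,-.15,.095])-.001*ku
rep(f+float(sys.argv[1])*kn,-kn,yv)
E
python3 k.py .07 65
```

```text
time: 11.5
ee_pos: [0.5366, -0.0818, 0.2176]
eef_rot: [0.802, 0.597, 0.0, 0.0]
ft_force: [0.4, -0.3, 0.6]
width: 0.0393
time: 11.88
ee_pos: [0.5035, -0.1926, 0.2176]
eef_rot: [0.802, 0.597, 0.0, 0.0]
ft_force: [0.8, 0.1, 0.2]
width: 0.0389
time: 12.5
ee_pos: [0.504, -0.1916, 0.2181]
eef_rot: [0.621, 0.723, 0.276, -0.123]
ft_force: [0.4, 1.1, -1.3]
width: 0.0395
t 12.5 F pos [ 0.0126 -0.2035  0.2181] W [ 0.504 -0.192  0.218] 
 shift [-0.468 -0.531  1.536] turn [ 0.0018 -0.0009  0.0007] shift in target axes [-0.466 -0.524  1.539] 
 force [ 0.05  1.13 -1.28] w 0.0395 q [ 0.15  0.33  0.6   1.68 -0.73  1.53  1.06]
```

```bash
python3 -m inch '[[-0.47,-0.53,0.3,0,0,0],[0,0,0.7,0,0,0],[0,0,0.5,0,0,0],[0,0,0,0,0,0],[0,0,0,0,0,0]]'; python3 k.py .008 65; python3 cr.py e
```

```text
time: 13.12
ee_pos: [0.4976, -0.1745, 0.1538]
eef_rot: [0.622, 0.723, 0.274, -0.123]
ft_force: [0.6, -1.0, 0.4]
width: 0.039
t 13.125 F pos [ 0.0016 -0.189   0.1538] W [ 0.498 -0.174  0.154] 
 shift [-0.016 -0.011  1.563] turn [ 0.0002  0.0004 -0.0001] shift in target axes [-0.017 -0.011  1.563] 
 force [ 0.8  -0.77  0.39] w 0.039 q [ 0.14  0.37  0.57  1.78 -0.76  1.41  1.13]
t 13.125 F pos [ 0.0016 -0.189   0.1538] W [ 0.498 -0.174  0.154] 
 shift [1.77  2.763 4.282] turn [ 0.0639 -0.2866  0.2016] shift in target axes [4.724 1.76  1.92 ] 
 force [ 0.8  -0.77  0.39] w 0.039 q [ 0.14  0.37  0.57  1.78 -0.76  1.41  1.13]
top 2285 slope 0.0054108514 z 0.098341696
scene 1070 slope 0.01806028 z 0.09805978
```

View pics/scene_e.png

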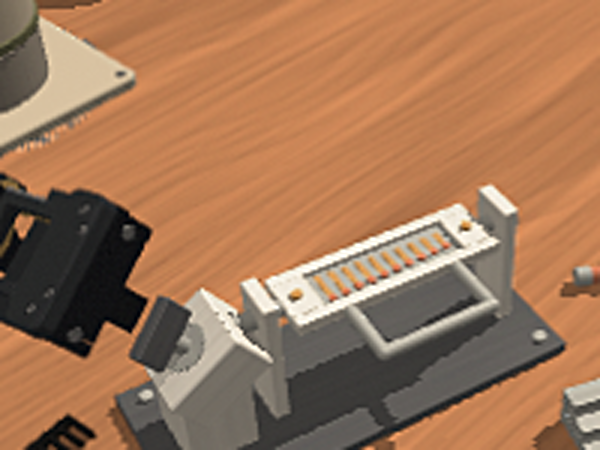

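View pics/top_e.png

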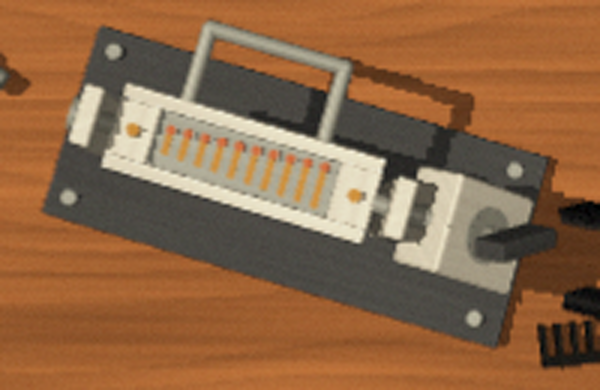

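The two fingertips at (578,215) and (585,300) in the top crop sit evenly about the knob axis line. I'll go in.

```bash
python3 -m inch '[[0,0,0.5,0,0,0],[0,0,0.5,0,0,0],[0,0,0.3,0,0,0],[0,0,0,0,0,0],[0,0,0,0,0,0]]'; python3 k.py .008 65
```

```text
time: 13.85
ee_pos: [0.5058, -0.1455, 0.1105]
eef_rot: [0.622, 0.723, 0.274, -0.124]
ft_force: [0.3, 0.2, 0.9]
width: 0.039
t 13.85 F pos [ 0.0014 -0.1589  0.1105] W [ 0.506 -0.146  0.111] 
 shift [-0.016 -0.004  0.245] turn [-0.      0.0002 -0.0003] shift in target axes [-0.016 -0.004  0.245] 
 force [0.25 0.26 0.91] w 0.039 q [ 0.11  0.4   0.54  1.84 -0.8   1.32  1.15]
```

```bash
python3 -m inch '[[0,0,0.2,0,0,0],[0,0,0,0,0,0]]'; python3 -m inch '[[0,0,0,0,0,0],[0,0,0,0,0,0],[0,0,0,0,0,0],[0,0,0,0,0,0]]' -1 30; python3 k.py .008 65; python3 cr.py f
```

```text
time: 14.1
ee_pos: [0.5069, -0.1403, 0.1033]
eef_rot: [0.622, 0.723, 0.274, -0.124]
ft_force: [0.5, -0.1, 0.1]
width: 0.0393
time: 14.6
ee_pos: [0.5063, -0.1408, 0.1036]
eef_rot: [0.622, 0.723, 0.274, -0.125]
ft_force: [-5.1, -1.0, 2.4]
width: 0.0119
t 14.6 F pos [ 0.0005 -0.1542  0.1036] W [ 0.506 -0.141  0.104] 
 shift [-0.022  0.019  0.037] turn [-0.0007 -0.0002 -0.0005] shift in target axes [-0.022  0.018  0.037] 
 force [-4.63 -2.37  2.36] w 0.0119 q [ 0.11  0.4   0.54  1.85 -0.81  1.31  1.15]
t 14.6 F pos [ 0.0005 -0.1542  0.1036] W [ 0.506 -0.141  0.104] 
 shift [1.762 2.796 2.754] turn [ 0.0627 -0.2871  0.2015] shift in target axes [3.856 1.789 0.666] 
 force [-4.63 -2.37  2.36] w 0.0119 q [ 0.11  0.4   0.54  1.85 -0.81  1.31  1.15]
top 2285 slope 0.00423603 z 0.09828669
scene 1075 slope 0.037259907 z 0.09775095
```

View pics/scene_f.png

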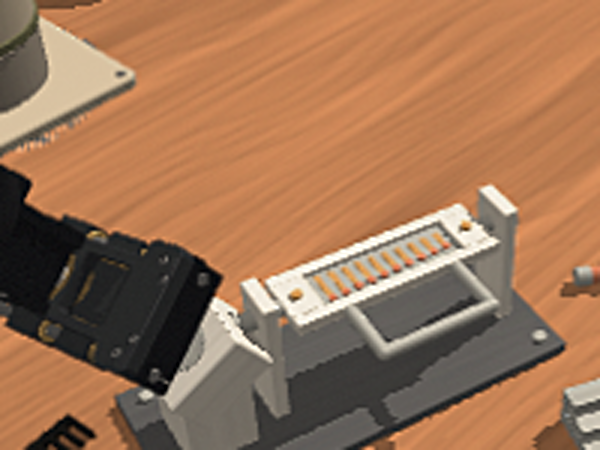

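Gripped on the 12 mm bar. Turning clockwise, which is a positive turn about tool z.

```bash
python3 -m inch '[[0,-0.02,0,0,0,0.06],[0,0,0,0,0,0.06],[0,0,0,0,0,0.06],[0,0,0,0,0,0.06],[0,0,0,0,0,0]]'; python3 k.py .008 129; python3 -c "
from bench import read_state as r;print(r()['torque'])"
```

```text
time: 15.32
ee_pos: [0.5067, -0.1409, 0.1037]
eef_rot: [0.782, 0.546, 0.235, -0.188]
ft_force: [1.4, -0.7, 0.2]
width: 0.0118
t 15.325 F pos [ 0.0009 -0.1542  0.1037] W [ 0.507 -0.141  0.104] 
 shift [-0.012  0.016  0.038] turn [2.000e-04 1.000e-04 2.935e-01] shift in target axes [-0.001  0.021  0.038] 
 force [ 1.5  -0.28  0.24] w 0.0118 q [ 0.05  0.42  0.61  1.85 -0.83  1.32  0.67]
[-0.75206013  0.02283806 -0.18996896]
```

```bash
python3 -m inch '[[0,0,0,0,0,0.06],[0,0,0,0,0,0.06],[0,0,0,0,0,0.06],[0,0,0,0,0,0.06],[0,0,0,0,0,0]]'; python3 k.py .008 129; python3 -c "
from bench import read_state as r;print(r()['torque'])"
```

```text
time: 15.95
ee_pos: [0.507, -0.1412, 0.1036]
eef_rot: [0.893, 0.336, 0.181, -0.24]
ft_force: [5.5, -2.3, -1.9]
width: 0.0118
t 15.95 F pos [ 0.0013 -0.1544  0.1036] W [ 0.507 -0.141  0.104] 
 shift [-0.005  0.009  0.038] turn [0.0007 0.     0.0548] shift in target axes [-0.004  0.01   0.038] 
 force [ 5.91 -0.68 -1.87] w 0.0118 q [-0.01  0.44  0.68  1.86 -0.86  1.34  0.19]
[-1.34391601 -0.60825979 -0.76311933]
```

```bash
python3 -m inch '[[0,0,0,0,0,0.05],[0,0,0,0,0,0],[0,0,0,0,0,0]]'; python3 k.py .008 129; python3 -c "
from bench import read_state as r;print(r()['torque'])"
```

```text
time: 16.32
ee_pos: [0.5071, -0.1413, 0.1036]
eef_rot: [0.909, 0.289, 0.169, -0.248]
ft_force: [6.1, -1.2, -3.7]
width: 0.012
t 16.325 F pos [ 0.0014 -0.1544  0.1036] W [ 0.507 -0.141  0.104] 
 shift [-0.004  0.007  0.039] turn [ 0.0009 -0.0001  0.0058] shift in target axes [-0.004  0.007  0.039] 
 force [ 6.19  0.55 -3.72] w 0.012 q [-0.02  0.44  0.7   1.86 -0.87  1.35  0.1 ]
[-1.44823795 -0.67005072 -0.90870007]
```

Within a degree of the stop. I'll open and withdraw along the tool axis.

```bash
python3 -m inch '[[0,0,0,0,0,0],[0,0,0,0,0,0],[0,0,0,0,0,0],[0,0,0,0,0,0]]' -0.1; python3 -m inch '[[0,0,-0.4,0,0,0],[0,0,-0.8,0,0,0],[0,0,-0.9,0,0,0],[0,0,-0.9,0,0,0],[0,0,0,0,0,0]]'; python3 cr.py g
python3 - <<'E'
from h import *
T=np.load('top0.npy',allow_pickle=True).item(); S=np.load('scene0.npy',allow_pickle=True).item()
for n,c0 in(('top',T),('scene',S)):
    c=camera(n); F=toF(cloud(c)); im=c['img'].astype(int); save(n+'_end.png',c)
    k=(im.max(2)<95)&(abs(F[...,0])<.05)&(F[...,1]<-.12)&(F[...,1]>-.21)&(F[...,2]>.09)
    P=F[k]-np.array([0,-.15,.095]); h=P@kn; t=(h>.032)&(h<.042)
    L=np.c_[P[t]@[1,0,0],P[t]@ku].astype(np.float32)*1000
    ev=np.linalg.eigh(np.cov(L.T))[1][:,1]; a=np.arctan2(ev[1],ev[0])%np.pi
    print(n,len(L),cv2.minAreaRect(L),'knob',.68+a-np.pi/2)
# bystanders: image difference top
E
```

```text
time: 16.82
ee_pos: [0.5061, -0.1407, 0.1035]
eef_rot: [0.909, 0.287, 0.167, -0.25]
ft_force: [-0.5, -0.3, 0.2]
width: 0.038
time: 17.45
ee_pos: [0.4868, -0.21, 0.2046]
eef_rot: [0.91, 0.286, 0.169, -0.248]
ft_force: [-0.4, 0.3, -0.4]
width: 0.0394
t 17.45 F pos [ 0.0013 -0.2261  0.2046] W [ 0.487 -0.21   0.205] 
 shift [ 3.282 -0.398  5.857] turn [-0.0959 -0.2802 -0.3126] shift in target axes [5.651 1.768 3.19 ] 
 force [-0.51  0.21 -0.36] w 0.0394 q [ 0.06  0.38  0.77  1.7  -0.77  1.56  0.04]
top 2293 slope 0.0015674724 z 0.09829986
scene 1073 slope 0.034189746 z 0.09793562
top 153 ((-0.6520395278930664, -0.6813831329345703), (12.872570991516113, 45.17017364501953), 38.452392578125) knob 1.3623843575029118
scene 100 ((4.440882682800293, -1.7854537963867188), (10.784541130065918, 42.209251403808594), 39.048606872558594) knob 1.3470549649824295
```

View pics/top_end.png

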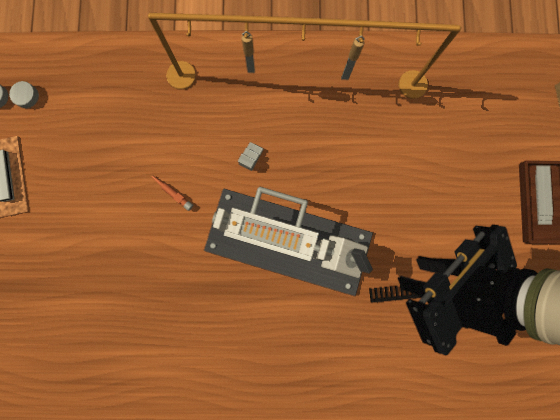

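View pics/scene_g.png

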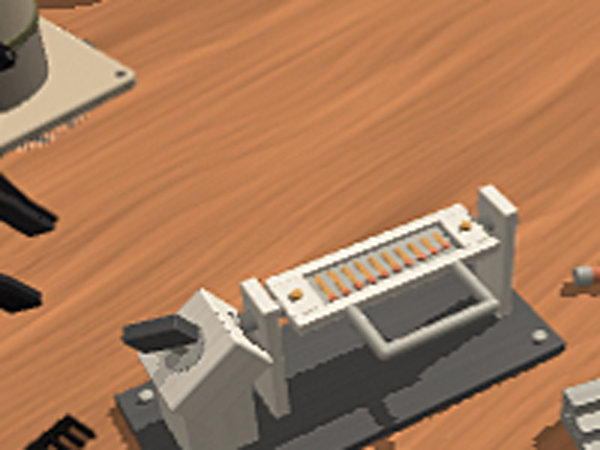

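The knob measures about 1.35 rad and the cradle about 3.14–3.18. In the top view the feeler block (252,156), punch (172,193) and comb (390,294) lie where they did, and the gripper is clear.

```bash
python3 -c "
from bench import close_job; print(close_job())"
```

```text
the job is handed in; nothing more can be done
None
```

I swung the cradle over by its wire handle, let go with it level and the reeds up, then turned the bar knob clockwise to its stop and backed away. The job was handed in at about 17.5 s of the 50 s allowed; no verdict is given.

| Last check | Top view | Scene view | Needed |
|---|---|---|---|
| Cradle angle (rad) | about 3.14 | about 3.18 | 3.04 to 3.24 |
| Knob angle (rad) | 1.36 | 1.35 | 1.2 or more |

- **Disagreement:** the two views differ by about 0.03 rad on the cradle. Both are within tolerance. The scene view also read points about 5 mm to one side of the top view throughout.
- **Bystanders:** by eye, the comb, feeler block and punch lie where they did at the start in the top view; I did not measure their positions.
- **Contact:** the gripper was clear of everything, with wrist force under 1 N. Wrist force readings reached about 16 N during the swing.
- **Slip on the way:** after releasing the handle I first moved the wrong way along the frame, high above it, and touched nothing.

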